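# Slip test on the tilting ramp

### The job

Slowly raise the hinged ramp by its red handle until the white sled slips down to the stop, and stop there, before the green sled slips too. The ramp stays up by itself: without lowering it or touching the sleds, fetch the orange wedge and slide it along the table, thin end first, gently in under the ramp's steel rest pin until it lightly presses on the pin without jacking up the ramp, so that the slip angle is kept; then let go. Leave everything else on the table as it is.

Things in the scene. Friction and masses are not known exactly. Their poses are not given: they have to be found in the camera images.
- rig: Blue steel base of the tilt rig, fixed to the table, 150 x 250 mm. Origin on the table under the middle of the rig; x runs along the hinge axis, y points from the hinge (120 mm to -y of the origin) to the ramp's free edge (120 mm to +y), z up. The side at -x, where the rest pin sticks out, is open between table and ramp for the wedge; from the ramp's side edge inwards it is free for 110 mm at the pin.
- ramp (a joint): Tilt of the ramp (rad): 0 level, growing as the free edge rises, at most 0.9. Dark steel board 140 mm (along the hinge) x 240 x 10 mm, hinged on its middle plane. A stiff hinge with a balance spring keeps it wherever it is left; 7 to 11 N at the handle raises it. The white sled slips at 0.27 to 0.52 rad, different each time; the green one about 0.1 rad later.
- ramp_hinge (a point): Point on the hinge axis in the middle of the ramp's width, 35 mm above the table. Fixed to the ramp: x along the hinge axis, y up along the ramp towards the free edge, z out of its upper face (the face is at z = 5 mm).
- ramp_handle (a point): Centre of the red round handle bar, 14 mm thick, 90 mm long and parallel to the hinge axis, in front of the free edge; 285 mm from the hinge along the ramp and 12 mm above the board's middle plane (47 mm above the table when level). It is held by thin arms at its ends, 45 mm to either side; 38 mm of free air between bar and board edge. It may turn in the fingers.
- pin_tip (a point): Nominal outer end of the rest pin, a point fixed to the ramp: 100 mm from the hinge on its middle plane, 40 mm out from its side at -x. The pin is a steel bar 12 mm thick with a ball end (ball centre 6 mm in from this point), parallel to the hinge axis, clamped in a slot: square to the board it stands anywhere from 3 mm below to 5 mm above this point; feel for it.
- sled_white: White weighted test block with a steel knob: 46 x 46 mm foot 10 mm high, 40 x 40 mm body, 36 mm high in all, about 0.35 kg. Origin at the centre of its underside. Starts on the level ramp 165 to 190 mm from the hinge, in either lane (35 mm to either side of the middle). A stop bar across the ramp near the hinge catches it with its centre about 53 mm from the hinge.
- sled_green: Green test block, otherwise the same, in the other lane; its foot grips better. It must stay where it is.
- wedge: Loose orange plastic wedge, 125 mm long, 30 mm wide, 0.22 kg, lying on the table. Origin on its underside, under the middle of the thick end's flat top; x points to the thin end, z up. Flat top 35 mm long (x from -17.5 to 17.5 mm) and 92 mm high, then the top slopes down at 25 degrees to 50 mm height at the blunt thin end (x = 107.5 mm). Best gripped across its 30 mm width at the flat-topped end.
- sled_blue: Spare blue sled, 46 x 46 x 36 mm, on the table; leave it. Origin at the centre of its underside.
- flask: Green conical glass flask, 88 mm wide, 140 mm high; leave it. Origin at the centre of its underside.
- jar: Glass jar with green lid, 72 mm wide, 85 mm high; leave it. Origin at the centre of its underside.
- bowl: Green plastic bowl, 110 mm wide, 40 mm high; leave it. Origin at the centre of its underside.
- screwdriver: Screwdriver with red handle, 160 mm long, lying; leave it. Origin at its middle on the table.
There are look-alikes about, which are no part of the job. Of the things that look like the sled_white, the smaller one is meant.

How it is judged:
By the outcome, as a careful person would: the job done as asked, in the order asked, and still so for the second after the job is handed in, with the robot touching nothing.
It also fails if it takes over 72 s, if anything falls off the work surface, if the arm or the gripper's body presses on something with over 40 N, if the wrist force passes 120 N, or if a joint passes its speed limit or range.

### The arm

A 7-joint arm with a two-finger parallel gripper is mounted at the origin on the work surface. World frame = base frame: x ahead of the robot, y to its left, z up, the work surface at z = 0. Lengths are in mm, angles in rad, forces in N, time in s.
With the tool pointing down it reaches from about 400 to 850 mm from the base axis. Payload 10.4 kg.
Tool frame: the origin (TCP) lies at the very end of the fingers, on their centre line; the grasp point (between the pads) lies 19 mm behind it; z points along the fingers, y is the line along which they close (so a half turn about z gives the same grasp; the last joint's range is limited). The gripper opens to 85 mm and grips with 20 to 120 N. Pads are 22 mm wide; open, the fingers measure 114 mm over their backs; the gripper's body (76 mm by 85 mm) begins 54 mm behind the grasp point. The pads swing forward as they close: fully open they stand 13 mm farther back than shut.
Start: joints at [-1.334, 0.332, -0.065, 1.46, 0.022, 1.35, -0.088], TCP at [160.54, 604.051, 231.338] pointing down, gripper open.
Joint ranges: [-2.6, 2.6], [-0.5, 2.12], [-1.47, 1.34], [0.16, 2.42], [-1.27, 4.41], [0.06, 2.06], [-2.6, 2.6]. Speed limits (rad/s): [2.22, 2.22, 2.79, 2.79, 3.14, 3.14, 3.14].

### API

Orientations are given as a unit quaternion [x, y, z, w].
In Python, from station import sensors, vision, sign_off gives the robot as it stands.
- The arm moves only by the tool carry_out, never from a script. Its argument "plan" is one flat list of numbers, 6 for each row, row after row: the shift along the tool's x, y, z normalised to -1 to 1, where 1 is 400 mm, then the turn, a rotation vector about the tool's x, y, z normalised to -1 to 1, where 1 is pi/2 rad. In form: [x, y, z, wx, wy, wz, x, y, z, wx, wy, wz, ...]. A call has 1 to 8 rows; each row is the pose to reach, as a shift and turn from the pose commanded when the call began, along the tool's axes at that moment; what a row does not reach only later rows make up. A row lasts 1/12 s, in which the tool goes at most 41.7 mm and 7.16 degrees, less where a joint would pass 70% of its speed; a pose out of reach is approached as far as the arm can. A call with a number of a shift or a turn outside -1 to 1 is refused whole. A call with a gripper value outside its range is refused whole. "gripper" is the gripper's target within -1 to 1 (fully open at 1, half-way at 0, shut at -1), set as the call begins (left out, the last holds). The fingers move at their own pace and stop on an object; "grip_force" is the grip in N (left out, the last holds). Time passes only in rows, so rows that repeat a pose let the fingers close. It gives the time, the measured TCP pose, the force, the opening and the grip force at its end, in the units of the state.
- sensors.get_obs(): the state, without advancing time (a new reading comes with each control period).
- vision.grab_frame(name): name is "side" or "top" or "wrist"; returns a dict with "frame" (420x560x3 uint8, red, green, blue), "depth" (420x560 float32, mm along the optical axis (not along the pixel's ray), 0 where there is no reading), "fx", "fy", "cx", "cy" (pixels), "D" ([k1, k2, p1, p2, k3] as OpenCV has them; the pictures are not rectified), "extrinsics" (4x4, takes a point from world to camera coordinates); the wrist camera has in their place "mount" (4x4, takes a point from camera to tool coordinates, whose origin is the TCP and whose axes are the flange's). Camera axes: x right, y down, z forward; pixel columns grow to the right and rows downward; lengths in mm; the calibration is good to about 2 mm. A picture is of the moment at which its call begins: read the wrist's pose just before it.
- sign_off(): hands the job in; it is judged then, once.
The state is a dict: "clock": time; "joints": joint angles; "dq": joint speeds; "tau": joint torques, N m; "tcp_pos": TCP position; "eef_rot": TCP orientation; "contact_force": force on the tool from outside, world axes, zero at the start; "torque": the same for the moment, N m; "opening": finger opening in mm; "grip_force": force on a finger pad.
Only numpy, scipy, OpenCV 4.12 (cv2) and the standard library are available. Lean on these libraries where they do the work, as an engineer would, in place of code of your own. Each camera call takes 0.05 s, during which the arm holds its last target. There are 200 camera calls.

## Working session

There is one attempt and no reset: what is moved stays moved. The work goes in short steps, Python scripts to look and compute and a tool call to move; the robot and the scene stay as the last step left them, time stands still between calls to the robot, and variables do not carry over. Pictures are saved under pics/ and viewed, at most 13 in all, crops included, and the job is handed in when it is done.

Besides the shell and the picture viewer there is one more tool, called after "Call:" as a command line: name --argument value ..., lists and objects as JSON in quotes. carry_out: Moves the arm, as the interface text tells. Its arguments: {"type":"object","properties":{"plan":{"type":"array","items":{"type":"number","minimum":-1,"maximum":1}},"gripper":{"type":"number"},"grip_force":{"type":"number"}},"required":["plan"]}

```bash
mkdir -p pics; ls
cat > h.py <<'E'
import numpy as np, cv2
from scipy.spatial.transform import Rotation as R
from station import sensors, vision
def save(n,fn,f=None):
    f=f or vision.grab_frame(n); cv2.imwrite('pics/'+fn,f['frame'][:,:,::-1]); return f
def K(f): return np.array([[f['fx'],0,f['cx']],[0,f['fy'],f['cy']],[0,0,1.]])
def T_wc(f,o=None):
    if 'extrinsics' in f: return np.linalg.inv(np.array(f['extrinsics']))
    T=np.eye(4);T[:3,:3]=R.from_quat(o['eef_rot']).as_matrix();T[:3,3]=o['tcp_pos'];return T@np.array(f['mount'])
def ray(f,uv,o=None):
    p=cv2.undistortPoints(np.array(uv,float).reshape(-1,1,2),K(f),np.array(f['D'],float)).reshape(-1,2)
    T=T_wc(f,o);d=np.c_[p,np.ones(len(p))]@T[:3,:3].T
    return T[:3,3],d
def onz(f,uv,z,o=None):
    c,d=ray(f,uv,o);return c+d*((z-c[2])/d[:,2])[:,None]
def cloud(f,o=None):
    vv,uu=np.mgrid[0:420,0:560];uv=np.c_[uu.ravel(),vv.ravel()]
    c,d=ray(f,uv,o);return (c+d*f['depth'].ravel()[:,None]).reshape(420,560,3)
def proj(f,P,o=None):
    T=np.linalg.inv(T_wc(f,o));P=np.atleast_2d(P).astype(float)
    return cv2.projectPoints(P,cv2.Rodrigues(T[:3,:3])[0],T[:3,3],K(f),np.array(f['D'],float))[0].reshape(-1,2)
E
python3 - <<'E'
from h import *
import pickle
o=sensors.get_obs();print({k:np.round(v,3).tolist() for k,v in o.items()})
fr={n:save(n,n+'0.png') for n in('top','side')}
pickle.dump(fr,open('f0.pkl','wb'))
cv2.imwrite('pics/ts.png',cv2.resize(np.vstack([fr['top']['frame'],fr['side']['frame']])[:,:,::-1],None,fx=1,fy=1)) 
for n in fr: print(n,np.round(T_wc(fr[n]),2).tolist(),fr[n]['fx'])
E
```

```text
pics
{'clock': 0.0, 'joints': [-1.334, 0.333, -0.065, 1.461, 0.022, 1.35, -0.088], 'dq': [0.002, 0.0, 0.001, -0.0, -0.001, 0.0, 0.001], 'tau': [0.0, -62.544, 0.05, -39.163, 0.016, 0.01, 0.0], 'tcp_pos': [160.469, 603.675, 230.511], 'eef_rot': [0.13, 0.992, -0.001, -0.0], 'contact_force': [-0.371, 0.009, -0.48], 'torque': [-0.003, 0.003, -0.008], 'grip_force': 0.0, 'opening': 85.381}
top [[0.01, -0.98, 0.19, 379.46], [-1.0, -0.01, 0.0, 36.41], [0.0, -0.19, -0.98, 965.74], [0.0, 0.0, 0.0, 1.0]] 406.01032082609356
side [[0.88, -0.36, 0.31, 175.82], [-0.48, -0.66, 0.58, -626.02], [-0.01, -0.66, -0.75, 945.79], [0.0, 0.0, 0.0, 1.0]] 442.22437395507404
```

View pics/top0.png

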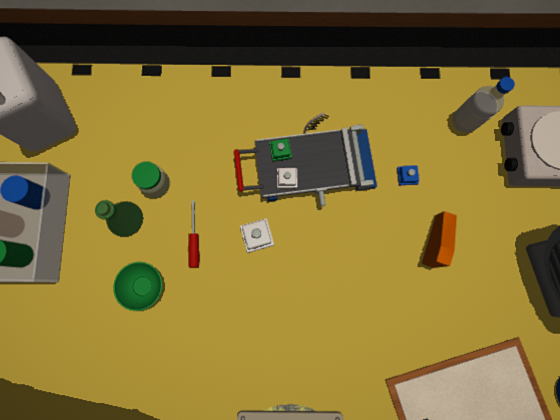

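View pics/side0.png

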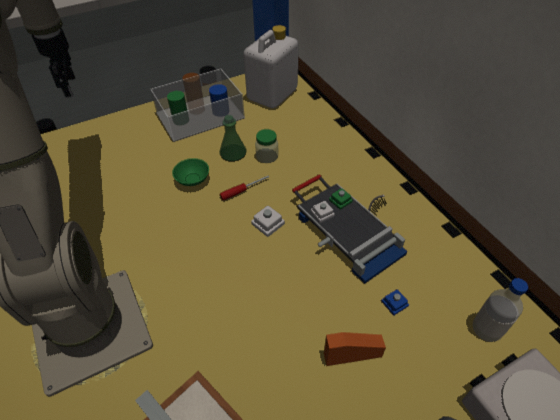

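The top view shows the ramp at (305,165), with its red handle at (240,170), the white sled on the ramp at (287,177), the green sled at (281,149) and the pin at (321,198). The wedge is at (440,240).

These could be mistaken for the things I want:
- **White sled:** the small one on the ramp (287,177), or the larger one on the table (257,235). I choose the one on the ramp.
- **Red handle:** the handle bar (240,170), or the screwdriver (194,250). I choose the bar.
- **Wedge:** only the orange object at (440,240) fits.

Run:
```python
from h import *
import pickle
fr=pickle.load(open('f0.pkl','rb'))
f=fr['top'];C=cloud(f);h=cv2.cvtColor(f['frame'],cv2.COLOR_RGB2HSV)
def rep(nm,m):
    P=C[m&(f['depth']>0)];print(nm,len(P),'med',np.round(np.median(P,0),1),'min',np.round(np.percentile(P,2,0),1),'max',np.round(np.percentile(P,98,0),1));return P
H,S,V=[h[...,i].astype(int) for i in range(3)]
red=((H<4)|(H>174))&(S>150)&(V>80)
roi=np.zeros_like(red);roi[140:205,230:262]=1
P=rep('bar',red&roi)
m=red&roi; print(cv2.minAreaRect(np.argwhere(m)[:,::-1].astype(np.float32)))
org=(H>=4)&(H<14)&(S>150)&(V>60);roi[:]=0;roi[200:280,410:470]=1
P=rep('wedge',org&roi)
top=P[P[:,2]>86];print('flat',cv2.minAreaRect(top[:,:2].astype(np.float32)),len(top))
sl=P[(P[:,2]>50)&(P[:,2]<88)];print('slope',cv2.minAreaRect(sl[:,:2].astype(np.float32)),len(sl))
A=np.c_[sl[:,:2],np.ones(len(sl))];print('grad',np.linalg.lstsq(A,sl[:,2],rcond=None)[0])
# ramp board plane
roi[:]=0;roi[135:198,300:345]=1
d=roi&(S<90)&(V<110);P=rep('board',d);
P=P[abs(P[:,2]-40)<8];print('plane',np.linalg.lstsq(np.c_[P[:,:2],np.ones(len(P))],P[:,2],rcond=None)[0])
blue=(H>100)&(H<125)&(S>150)&(V>50);roi[:]=0;roi[120:195,345:382]=1
P=rep('bluebase',blue&roi);print(cv2.minAreaRect(P[:,:2].astype(np.float32)))
roi[:]=0;roi[188:215,310:332]=1
pin=roi&(S<90);P=rep('pin',pin);P=P[P[:,2]>20];print('pin xy',cv2.fitLine(P[:,:2].astype(np.float32),2,0,.01,.01).ravel(),P.min(0),P.max(0))
for nm,r in(('white',(165,190,275,300)),('green',(138,162,270,294))):
    roi[:]=0;roi[r[0]:r[1],r[2]:r[3]]=1;Q=C[roi&(f['depth']>0)];Q=Q[Q[:,2]>58];print(nm,np.median(Q,0),cv2.minAreaRect(Q[:,:2].astype(np.float32)))
a=cv2.resize(f['frame'][120:215,225:385],None,fx=4,fy=4,interpolation=2)
b=cv2.resize(f['frame'][195:280,400:480],None,fx=4,fy=4,interpolation=2)
cv2.imwrite('pics/c1.png',a[:,:,::-1]);
```

```text
bar 163 med [650.4 123.1  54.3] min [604.6 113.3  51.2] max [695.8 131.5  57.4]
((238.17074584960938, 170.03659057617188), (40.30751419067383, 4.306830406188965), 83.6598129272461)
wedge 637 med [ 492.4 -341.    80. ] min [ 436.7 -368.8   49.8] max [ 550.3 -312.8   94.9]
flat ((461.8603515625, -330.326171875), (31.044424057006836, 52.356781005859375), 72.86998748779297) 239
slope ((494.647705078125, -341.41204833984375), (29.92351531982422, 122.2040786743164), 70.48487854003906) 414
grad [-2.81168340e-01  1.03653141e-01  2.50971428e+02]
board 2412 med [676.3 -72.   41.1] min [ 609.2 -124.4   37. ] max [741.4 -22.   45.1]
plane [3.19932935e-03 8.64677785e-04 3.89680516e+01]
bluebase 478 med [ 697.1 -183.4   19.2] min [ 626.4 -201.7   15.7] max [ 760.7 -167.7   22.5]
((693.30322265625, -184.1599884033203), (145.49942016601562, 24.413619995117188), 7.958985805511475)
pin 148 med [603.8 -70.   44.6] min [571.7 -89.   23. ] max [612.7 -45.6  56. ]
pin xy [ 9.1069216e-01  4.1308573e-01  5.9755975e+02 -6.8096214e+01] [570.62001557 -94.82726468  22.80266749] [613.1281528  -44.57493512  56.91759264]
white [632.57078716   9.94232307  66.83159678] ((633.6862182617188, 10.639491081237793), (39.01464080810547, 39.24866485595703), 0.5357776284217834)
green [700.50721076  26.14169487  67.42878353] ((702.7567138671875, 25.80145263671875), (40.344688415527344, 40.15503692626953), 11.424515724182129)
```

View pics/c1.png

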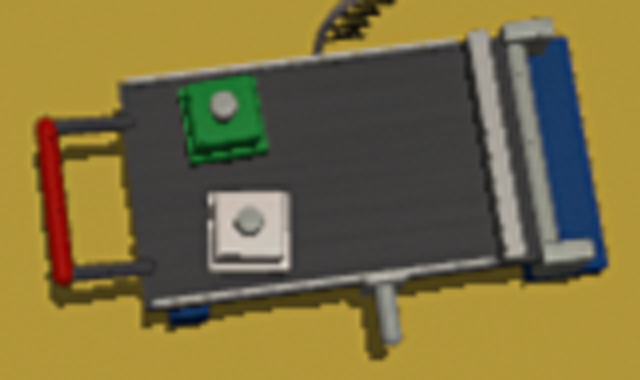

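The crop confirms it: the ramp carries the small white sled in the near lane (250,225) and the green one at (225,115). The red bar runs from (45,125) to (65,275), and the pin tip is at (390,340).

```bash
cat >> h.py <<'E'
def yawR(a): # tool down, tool y at angle a+90 deg (rig yaw a)
    c,s=np.cos(a),np.sin(a); return np.array([[-c,-s,0],[-s,c,0],[0,0,-1.]])
def go(p,Rt=None,o=None):
    o=o or sensors.get_obs();R0=R.from_quat(o['eef_rot']).as_matrix();d=R0.T@(np.array(p)-o['tcp_pos'])
    w=R.from_matrix(R0.T@(Rt if Rt is not None else R0)).as_rotvec()
    print('at',np.round(o['tcp_pos'],1),'dist',round(np.linalg.norm(d)),'row',np.round(d/400,4),np.round(w/(np.pi/2),4),'deg',np.degrees(np.linalg.norm(w)).round(1))
E
python3 -c "
from h import *
go([650,123,220],yawR(np.radians(8)))
"
```

```text
at [160.5 603.7 230.6] dist 686 row [-1.4914 -0.8471  0.0276] [-8.000e-04 -1.000e-04 -2.543e-01] deg 22.9
```

Call:
carry_out --plan '[-0.71,-0.4,0,0,0,0,-0.71,-0.4,0,0,0,0,-0.71,-0.4,0,0,0,0,-0.71,-0.4,0,0,0,0,-0.71,-0.4,0,0,0,0,-0.71,-0.4,0,0,0,0,-0.71,-0.4,0,0,0,0,-0.71,-0.4,0,0,0,0]' --gripper -0.2

```text
clock: 0.77
tcp_pos: [395.9, 373.6, 231.2]
eef_rot: [0.131, 0.991, -0.0, 0.0]
contact_force: [1.5, 0.0, 0.0]
opening: 34.0
grip_force: 0.0
```

Call:
carry_out --plan '[-0.71,-0.4,0,0,0,-0.254,-0.71,-0.4,0,0,0,-0.254,-0.71,-0.4,0,0,0,-0.254,-0.71,-0.4,0,0,0,-0.254,-0.71,-0.4,0,0,0,-0.254,-0.71,-0.4,0,0,0,-0.254,-0.71,-0.4,0,0,0,-0.254,-0.71,-0.4,0,0,0,-0.254]'

```text
clock: 1.43
tcp_pos: [623.9, 151.5, 231.0]
eef_rot: [-0.07, 0.998, -0.0, -0.0]
contact_force: [0.4, 0.6, -0.2]
opening: 34.4
grip_force: 0.0
```

Run:
```python
from h import *
o=sensors.get_obs();f=save('wrist','w1.png');print(np.round(f['mount'],2).tolist(),f['fx'],o['opening'],o['clock'],o['joints'])
import pickle;pickle.dump((o,f),open('w1.pkl','wb'))
go([650,123,220],yawR(np.radians(8)),o)
```

```text
[[0.0, -0.95, -0.3, 75.97], [1.0, -0.0, 0.0, 0.48], [-0.0, -0.3, 0.95, -142.96], [0.0, 0.0, 0.0, 1.0]] 295.99424118964043 34.38491003023781 1.4333 [-0.54061361  0.37416347  0.30720871  1.42832586 -0.11340441  1.35685231
  1.48108864]
at [623.9 151.5 231. ] dist 40 row [-0.0548 -0.0797  0.0275] [ 0.     -0.0002 -0.0001] deg 0.0
```

View pics/w1.png

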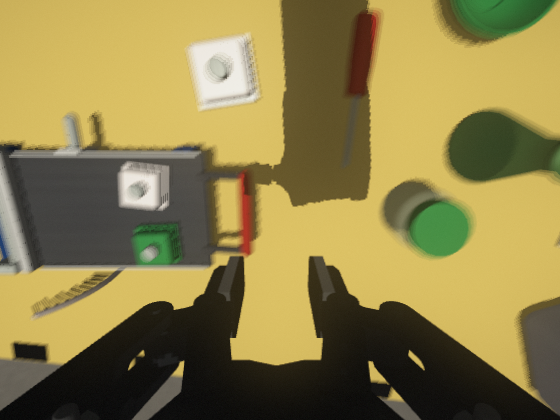

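The wrist view shows the red bar at (246,213), upright between the two arms. The pin is at (70,133), and the ramp edges run almost parallel to the image rows.

Run:
```python
from h import *
import pickle
o,f=pickle.load(open('w1.pkl','rb'))
h=cv2.cvtColor(f['frame'],cv2.COLOR_RGB2HSV);H,S,V=[h[...,i].astype(int) for i in range(3)]
red=((H<5)|(H>174))&(S>150)&(V>70);red[:, :230]=0;red[:,262:]=0;red[:165]=0;red[262:]=0
uv=np.argwhere(red)[:,::-1];P=onz(f,uv,50,o)
r=cv2.minAreaRect(P[:,:2].astype(np.float32));print('bar',r,np.median(cloud(f,o)[red],0))
C=cloud(f,o)
# board edges: long light rims; fit board top plane edges using depth>30 region
m=(C[...,2]>33)&(C[...,2]<48)&(S<110);m[:,:30]=0;m[:,212:]=0;m[:140]=0;m[275:]=0
Q=C[m];print('board',cv2.minAreaRect(Q[:,:2].astype(np.float32)))
m=(C[...,2]>20)&(S<110);m[:,85:]=0;m[:,:60]=0;m[:105]=0;m[147:]=0
uv=np.argwhere(m)[:,::-1];P=onz(f,uv,38,o);print('pin',cv2.minAreaRect(P[:,:2].astype(np.float32)),np.median(C[m],0))
```

```text
bar ((654.601806640625, 120.00616455078125), (93.59852600097656, 7.759206295013428), 7.482052326202393) [662.26055151 122.14822831  53.70832924]
board ((676.1828002929688, -23.914146423339844), (161.72691345214844, 212.51918029785156), 3.322169303894043)
pin ((589.6776733398438, -74.44515228271484), (14.772411346435547, 36.4083366394043), 84.10447692871094) [588.3565322  -70.29926659  44.43380491]
```

Call:
carry_out --plan '[-0.062,-0.085,0.1,0,0,0,-0.062,-0.085,0.2,0,0,0,-0.062,-0.085,0.3,0,0,0,-0.062,-0.085,0.38,0,0,0,-0.062,-0.085,0.43,0,0,0,-0.062,-0.085,0.47,0,0,0,-0.062,-0.085,0.5,0,0,0,-0.062,-0.085,0.5,0,0,0]'

```text
clock: 2.15
tcp_pos: [650.4, 122.7, 28.3]
eef_rot: [-0.07, 0.998, -0.0, -0.002]
contact_force: [-0.5, 0.3, 0.6]
opening: 34.2
grip_force: 0.0
```

Run:
```python
from h import *
o=sensors.get_obs();f=save('wrist','w2.png');print(o['tcp_pos'],o['contact_force'])
h=cv2.cvtColor(f['frame'],cv2.COLOR_RGB2HSV);H,S,V=[h[...,i].astype(int) for i in range(3)]
red=((H<5)|(H>174))&(S>150)&(V>40);n,l,s,c=cv2.connectedComponentsWithStats(red.astype(np.uint8));print([ (s[i].tolist()) for i in range(1,n) if s[i,4]>60])
print('proj of bar ends/grasp',proj(f,[[653-44.6,121-6.2,47],[653+44.6,121+6.2,47],[653,121,47]],o))
```

```text
[650.39208205 122.70965443  28.30368409] [-0.45413616  0.27262057  0.62585119]
[[265, 206, 27, 77, 1085]]
proj of bar ends/grasp [[270.07423598 201.42229987]
 [270.82773293 368.27368269]
 [270.491541   292.40223346]]
```

View pics/w2.png

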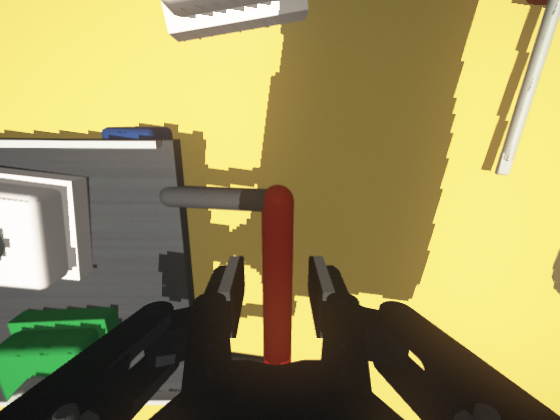

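The bar runs down the middle between the fingers, at column 278 from row 185 to row 360. Now I grip it.

Call:
carry_out --plan '[0,0,0,0,0,0,0,0,0,0,0,0,0,0,0,0,0,0,0,0,0,0,0,0]' --gripper -1 --grip_force 40

```text
clock: 2.53
tcp_pos: [653.0, 123.6, 32.8]
eef_rot: [-0.07, 0.998, 0.001, 0.001]
contact_force: [-0.4, 1.9, 3.1]
opening: 12.4
grip_force: 39.2
```

```bash
cat > arc.py <<'E'
from h import *
# bar arc in tool axes (tool down, y=y_rig): from level; grip at (285,12) in ramp frame
def pt(t): return np.array([285*np.cos(t)-12*np.sin(t), 285*np.sin(t)+12*np.cos(t)])
if __name__=='__main__':
    a=pt(0)
    for t in np.arange(0,.70,.02):
        d=(pt(t)-a)/400; print('%.2f y %.4f z %.4f'%(t,d[0],-d[1]))
E
python3 arc.py
cat > chk.py <<'E'
from h import *
o=sensors.get_obs();f=vision.grab_frame('top');C=cloud(f);h=cv2.cvtColor(f['frame'],cv2.COLOR_RGB2HSV);H,S,V=[h[...,i].astype(int) for i in range(3)]
u=np.array([.9903,.139]);v=np.array([-.139,.9903])
hg=np.array([653,121.5])-285*v
q=(C[...,:2]-hg); X=q@u; Y=q@v; Z=C[...,2]
ok=(f['depth']>0)&(abs(X)<68)&(Y>60)&(Y<238)
w=ok&(S<70)&(V>150)&(Z>50); g=ok&(H>50)&(H<80)&(S>120)&(V>60)
r=ok&(S<110)&(V<95)&(Y>90)&(Z<190); 
p=np.polyfit(Y[r],Z[r],1) if r.sum()>50 else [0,0]
for n,m in(('white',w),('green',g)):
    print(n,m.sum(),(np.round([np.median(X[m]),np.median(Y[m]),np.median(Z[m])],0) if m.sum()>20 else None))
print('board tilt',np.arctan(p[0]).round(3),'F',np.round(o['contact_force'],1),'tcp',np.round(o['tcp_pos'],1),'t',o['clock'])
d=(np.array(o['tcp_pos'])-[650.4,122.7,28.3]); print('tilt from tcp z', np.arcsin(np.clip((d[2]+12)/285.25,-1,1))-np.arctan(12/285))
E
python3 chk.py
```

```text
0.00 y 0.0000 z -0.0000
0.02 y -0.0007 z -0.0142
0.04 y -0.0018 z -0.0285
0.06 y -0.0031 z -0.0427
0.08 y -0.0047 z -0.0568
0.10 y -0.0066 z -0.0710
0.12 y -0.0087 z -0.0851
0.14 y -0.0112 z -0.0991
0.16 y -0.0139 z -0.1131
0.18 y -0.0169 z -0.1271
0.20 y -0.0202 z -0.1410
0.22 y -0.0237 z -0.1548
0.24 y -0.0276 z -0.1685
0.26 y -0.0317 z -0.1822
0.28 y -0.0360 z -0.1957
0.30 y -0.0407 z -0.2092
0.32 y -0.0456 z -0.2226
0.34 y -0.0508 z -0.2359
0.36 y -0.0562 z -0.2491
0.38 y -0.0620 z -0.2621
0.40 y -0.0679 z -0.2751
0.42 y -0.0742 z -0.2879
0.44 y -0.0806 z -0.3006
0.46 y -0.0874 z -0.3132
0.48 y -0.0944 z -0.3256
0.50 y -0.1016 z -0.3379
0.52 y -0.1091 z -0.3501
0.54 y -0.1168 z -0.3621
0.56 y -0.1248 z -0.3739
0.58 y -0.1330 z -0.3856
0.60 y -0.1414 z -0.3971
0.62 y -0.1500 z -0.4084
0.64 y -0.1589 z -0.4196
0.66 y -0.1680 z -0.4305
0.68 y -0.1773 z -0.4413
white 314 [-34. 179.  67.]
green 309 [ 30. 184.  66.]
board tilt 0.094 F [-0.4  1.9  3.1] tcp [653.  123.6  32.8] t 2.5333
tilt from tcp z 0.015716731326672007
```

Call:
carry_out --plan '[0,-0.0007,-0.0142,0,0,0,0,-0.0018,-0.0285,0,0,0,0,-0.0031,-0.0427,0,0,0,0,-0.0039,-0.05,0,0,0,0,-0.0047,-0.0568,0,0,0,0,-0.0056,-0.064,0,0,0,0,-0.0066,-0.071,0,0,0,0,-0.0076,-0.078,0,0,0]'

```text
clock: 3.25
tcp_pos: [653.3, 121.0, 62.3]
eef_rot: [-0.07, 0.998, 0.001, 0.001]
contact_force: [7.2, 3.8, -8.6]
opening: 12.4
grip_force: 39.1
```

```bash
python3 chk.py
```

```text
white 371 [-35. 175.  84.]
green 321 [ 30. 184.  84.]
board tilt 0.214 F [ 7.2  3.8 -8.6] tcp [653.3 121.   62.3] t 3.25
tilt from tcp z 0.11972767556223798
```

Call:
carry_out --plan '[0,-0.0017,-0.0096,0,0,0,0,-0.0035,-0.0192,0,0,0,0,-0.0055,-0.0288,0,0,0,0,-0.0075,-0.0384,0,0,0,0,-0.0095,-0.048,0,0,0,0,-0.0116,-0.0576,0,0,0,0,-0.0138,-0.0672,0,0,0,0,-0.0161,-0.0768,0,0,0]'

```text
clock: 3.97
tcp_pos: [654.1, 115.1, 93.0]
eef_rot: [-0.07, 0.998, 0.001, 0.001]
contact_force: [7.2, 5.1, -8.4]
opening: 12.2
grip_force: 39.2
```

```bash
python3 chk.py
```

```text
white 486 [-38. 176. 104.]
green 334 [ 30. 180. 102.]
board tilt 0.28 F [ 7.2  5.1 -8.4] tcp [654.1 115.1  93. ] t 3.9667
tilt from tcp z 0.23017752898464677
```

Call:
carry_out --plan '[0,-0.001,-0.0034,0,0,0,0,-0.002,-0.0069,0,0,0,0,-0.003,-0.0103,0,0,0,0,-0.004,-0.0137,0,0,0,0,-0.005,-0.0171,0,0,0,0,-0.006,-0.0206,0,0,0,0,-0.007,-0.024,0,0,0,0,-0.008,-0.0274,0,0,0]'

```text
clock: 4.68
tcp_pos: [654.5, 112.1, 103.8]
eef_rot: [-0.07, 0.998, 0.001, 0.001]
contact_force: [6.9, 6.5, -8.9]
opening: 12.6
grip_force: 39.2
```

```bash
python3 chk.py
```

```text
white 482 [-40. 175. 111.]
green 338 [ 30. 178. 108.]
board tilt 0.251 F [ 6.9  6.5 -8.9] tcp [654.5 112.1 103.8] t 4.6833
tilt from tcp z 0.26973378241628704
```

Call:
carry_out --plan '[0,-0.0011,-0.0034,0,0,0,0,-0.0022,-0.0068,0,0,0,0,-0.0034,-0.0102,0,0,0,0,-0.0045,-0.0135,0,0,0,0,-0.0056,-0.0169,0,0,0,0,-0.0068,-0.0203,0,0,0,0,-0.0068,-0.0203,0,0,0,0,-0.0068,-0.0203,0,0,0]'

```text
clock: 5.4
tcp_pos: [654.9, 109.6, 112.2]
eef_rot: [-0.07, 0.998, 0.001, 0.001]
contact_force: [5.6, 7.0, -5.4]
opening: 12.6
grip_force: 39.4
```

```bash
python3 chk.py
```

```text
white 556 [-39. 178. 118.]
green 343 [ 30. 176. 113.]
board tilt 0.272 F [ 5.6  7.  -5.4] tcp [654.9 109.6 112.2] t 5.4
tilt from tcp z 0.3009708963994474
```

Call:
carry_out --plan '[0,-0.0012,-0.0034,0,0,0,0,-0.0024,-0.0067,0,0,0,0,-0.0036,-0.0101,0,0,0,0,-0.0049,-0.0134,0,0,0,0,-0.0061,-0.0168,0,0,0,0,-0.0073,-0.0201,0,0,0,0,-0.0073,-0.0201,0,0,0,0,-0.0073,-0.0201,0,0,0]'

```text
clock: 6.12
tcp_pos: [655.2, 106.8, 120.3]
eef_rot: [-0.07, 0.998, 0.001, 0.001]
contact_force: [5.3, 7.1, -5.2]
opening: 12.6
grip_force: 39.4
```

```bash
python3 chk.py
```

```text
white 620 [-39. 182. 125.]
green 341 [ 31. 174. 118.]
board tilt 0.299 F [ 5.3  7.1 -5.2] tcp [655.2 106.8 120.3] t 6.1167
tilt from tcp z 0.3312065989972015
```

```bash
python3 - <<'E'
s=open('chk.py').read()
s=s.replace("ok=(f","th=np.arcsin((o['tcp_pos'][2]-31.5+12)/285.25)-np.arctan(12/285)\nYr=Y*np.cos(th)+(Z-35)*np.sin(th);Zr=(Z-35)*np.cos(th)-Y*np.sin(th)\nok=(Zr<52)&(Zr>10)&(f").replace("(Y>60)","(Yr>25)").replace("&(Z>50)","").replace("np.median(Y[m]),np.median(Z[m])","np.median(Yr[m]),np.median(Zr[m])").replace("r=ok&","r=(f['depth']>0)&(abs(X)<65)&(Y<230)&(Zr<15)&")
open('chk.py','w').write(s+"print('th',th)\n")
E
python3 chk.py
```

```text
white 496 [-29. 171.  27.]
green 333 [ 30. 193.  28.]
board tilt 0.295 F [ 5.2  6.7 -4.8] tcp [655.2 106.9 120.3] t 6.1667
tilt from tcp z 0.33120957803377155
th 0.319189641029031
```

Call:
carry_out --plan '[0,-0.0013,-0.0033,0,0,0,0,-0.0026,-0.0066,0,0,0,0,-0.004,-0.01,0,0,0,0,-0.0053,-0.0133,0,0,0,0,-0.0066,-0.0166,0,0,0,0,-0.0079,-0.0199,0,0,0,0,-0.0079,-0.0199,0,0,0,0,-0.0079,-0.0199,0,0,0]'

```text
clock: 6.88
tcp_pos: [655.6, 103.9, 128.3]
eef_rot: [-0.07, 0.998, 0.001, 0.001]
contact_force: [5.2, 6.4, -4.3]
opening: 12.4
grip_force: 39.4
```

```bash
python3 chk.py
```

```text
white 503 [-29. 172.  26.]
green 331 [ 31. 193.  27.]
board tilt 0.333 F [ 5.2  6.4 -4.3] tcp [655.6 103.9 128.3] t 6.8833
tilt from tcp z 0.3612590785988738
th 0.3490933867796961
```

.35→.38.

Call:
carry_out --plan '[0,-0.0014,-0.0033,0,0,0,0,-0.0028,-0.0066,0,0,0,0,-0.0042,-0.0098,0,0,0,0,-0.0056,-0.0131,0,0,0,0,-0.007,-0.0163,0,0,0,0,-0.0085,-0.0196,0,0,0,0,-0.0085,-0.0196,0,0,0,0,-0.0085,-0.0196,0,0,0]'

```text
clock: 7.6
tcp_pos: [656.1, 100.8, 136.1]
eef_rot: [-0.07, 0.998, 0.001, 0.001]
contact_force: [5.0, 7.8, -4.5]
opening: 12.5
grip_force: 39.3
```

```bash
python3 chk.py
```

```text
white 481 [-29. 171.  26.]
green 334 [ 31. 193.  28.]
board tilt 0.363 F [ 5.   7.8 -4.5] tcp [656.1 100.8 136.1] t 7.6
tilt from tcp z 0.3915199892171729
th 0.37919261063442744
```

.38→.41.

Call:
carry_out --plan '[0,-0.0015,-0.0032,0,0,0,0,-0.003,-0.0064,0,0,0,0,-0.0045,-0.0097,0,0,0,0,-0.006,-0.0129,0,0,0,0,-0.0075,-0.0161,0,0,0,0,-0.0091,-0.0194,0,0,0,0,-0.0091,-0.0194,0,0,0,0,-0.0091,-0.0194,0,0,0]'

```text
clock: 8.32
tcp_pos: [656.5, 97.4, 143.9]
eef_rot: [-0.071, 0.998, 0.002, 0.001]
contact_force: [5.0, 7.3, -4.2]
opening: 12.4
grip_force: 39.3
```

```bash
python3 chk.py
```

```text
white 467 [-30. 171.  26.]
green 337 [ 31. 194.  27.]
board tilt 0.392 F [ 5.   7.3 -4.2] tcp [656.5  97.4 143.9] t 8.3167
tilt from tcp z 0.4216524241053194
th 0.40914829785026685
```

.41→.44.

Call:
carry_out --plan '[0,-0.0016,-0.0032,0,0,0,0,-0.0032,-0.0064,0,0,0,0,-0.0048,-0.0096,0,0,0,0,-0.0064,-0.0128,0,0,0,0,-0.008,-0.016,0,0,0,0,-0.0096,-0.0191,0,0,0,0,-0.0096,-0.0191,0,0,0,0,-0.0096,-0.0191,0,0,0]'

```text
clock: 9.03
tcp_pos: [657.1, 93.8, 151.6]
eef_rot: [-0.071, 0.998, 0.002, 0.001]
contact_force: [5.0, 7.7, -4.2]
opening: 12.3
grip_force: 39.3
```

```bash
python3 chk.py
```

```text
white 469 [-30. 171.  25.]
green 339 [ 30. 194.  27.]
board tilt 0.421 F [ 5.   7.7 -4.2] tcp [657.1  93.8 151.6] t 9.0333
tilt from tcp z 0.45195342116911996
th 0.4392547026206326
```

.44→.47.

Call:
carry_out --plan '[0,-0.0017,-0.0032,0,0,0,0,-0.0034,-0.0063,0,0,0,0,-0.0051,-0.0095,0,0,0,0,-0.0068,-0.0126,0,0,0,0,-0.0085,-0.0157,0,0,0,0,-0.0103,-0.0188,0,0,0,0,-0.0103,-0.0188,0,0,0,0,-0.0103,-0.0188,0,0,0]'

```text
clock: 9.75
tcp_pos: [657.6, 90.0, 159.1]
eef_rot: [-0.071, 0.997, 0.002, 0.001]
contact_force: [4.6, 9.2, -3.7]
opening: 12.6
grip_force: 39.4
```

```bash
python3 chk.py
```

```text
white 433 [-30. 135.  25.]
green 327 [ 31. 195.  26.]
board tilt 0.448 F [ 4.6  9.2 -3.7] tcp [657.6  90.  159.1] t 9.75
tilt from tcp z 0.4823669702276392
th 0.46945478425693477
```

The white sled is sliding. I hold here and look again.

Call:
carry_out --plan '[0,0,0,0,0,0,0,0,0,0,0,0,0,0,0,0,0,0,0,0,0,0,0,0,0,0,0,0,0,0,0,0,0,0,0,0]'

```text
clock: 10.3
tcp_pos: [657.6, 90.0, 159.4]
eef_rot: [-0.071, 0.997, 0.002, 0.001]
contact_force: [4.3, 9.1, -1.4]
opening: 12.2
grip_force: 39.6
```

```bash
python3 chk.py; python3 -c "
from h import *
f=vision.grab_frame('top');cv2.imwrite('pics/t2.png',cv2.resize(f['frame'][110:230,220:400],None,fx=4,fy=4,interpolation=2)[:,:,::-1])"
```

```text
white 387 [-31.  51.  27.]
green 325 [ 30. 194.  26.]
board tilt 0.448 F [ 4.3  9.1 -1.4] tcp [657.6  90.  159.4] t 10.3
tilt from tcp z 0.48326862675086557
th 0.47034982148983884
```

View pics/t2.png

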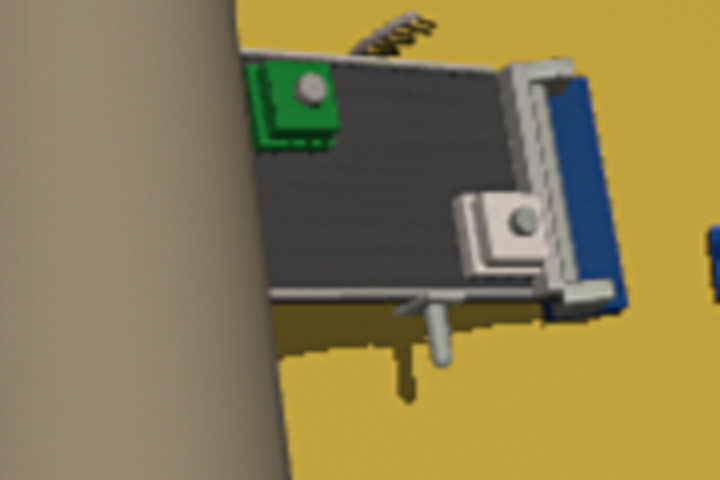

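The white sled is at the stop, at about (505,235) in the crop. The green one is still up at (300,105). Now I release the handle.

Call:
carry_out --plan '[0,0,0,0,0,0,0,0,0,0,0,0,0,0,0,0,0,0,0,0,0,0,0,0]' --gripper -0.33

```text
clock: 10.73
tcp_pos: [657.2, 86.1, 159.1]
eef_rot: [-0.069, 0.998, -0.0, -0.0]
contact_force: [-0.2, 0.5, 0.4]
opening: 28.8
grip_force: 0.0
```

```bash
python3 chk.py
```

```text
white 387 [-31.  51.  27.]
green 302 [ 29. 193.  27.]
board tilt 0.451 F [-0.2  0.5  0.4] tcp [657.2  86.1 159.1] t 10.7333
tilt from tcp z 0.4821438646112288
th 0.4692333138710669
```

Call:
carry_out --plan '[0,0.009,-0.01,0,0,0,0,0.009,-0.05,0,0,0,0,0.009,-0.14,0,0,0,0,0.009,-0.24,0,0,0,0,0,-0.28,0,0,0,0.07,-0.07,-0.28,0,0,0,0.12,-0.16,-0.28,0,0,0,0.17,-0.25,-0.28,0,0,0]'

```text
clock: 11.45
tcp_pos: [603.0, -22.0, 271.7]
eef_rot: [-0.071, 0.998, 0.0, 0.0]
contact_force: [1.0, -1.1, 0.2]
opening: 28.7
grip_force: 0.0
```

Call:
carry_out --plan '[0.46,-0.7,0,0,0,0.305,0.46,-0.7,0,0,0,0.305,0.46,-0.7,0,0,0,0.305,0.46,-0.7,0,0,0,0.305,0.46,-0.7,0,0,0,0.305,0.46,-0.7,0,0,0,0.305,0.46,-0.7,0,0,0,0.305,0.46,-0.7,0,0,0,0.305]' --gripper 0.5

```text
clock: 12.12
tcp_pos: [460.0, -324.4, 271.7]
eef_rot: [0.169, 0.986, 0.0, 0.001]
contact_force: [1.7, -0.4, -0.5]
opening: 64.0
grip_force: 0.0
```

```bash
python3 chk.py
python3 - <<'E'
from h import *
import pickle
ft=vision.grab_frame('top');o=sensors.get_obs();f=save('wrist','w3.png')
print(o['tcp_pos'],R.from_quat(o['eef_rot']).as_matrix()[:,1])
pickle.dump((o,f,ft),open('w3.pkl','wb'))
for f,oo in((f,o),(ft,None)):
    h=cv2.cvtColor(f['frame'],cv2.COLOR_RGB2HSV);H,S,V=[h[...,i].astype(int) for i in range(3)]
    C=cloud(f,oo);m=(H>=3)&(H<15)&(S>150)&(V>50)&(f['depth']>0);m&=(abs(C[...,0]-490)<90)&(abs(C[...,1]+340)<80)
    n,l,s,c=cv2.connectedComponentsWithStats(m.astype(np.uint8));i=1+np.argmax(s[1:,4]);m=l==i
    P=C[m];top=P[P[:,2]>88.5];print(s[i],len(top),'flat',cv2.minAreaRect(top[:,:2].astype(np.float32)));
    A=P[(P[:,2]>52)&(P[:,2]<90)];print('all',cv2.minAreaRect(P[P[:,2]>48][:,:2].astype(np.float32)),P[:,2].max())
E
```

```text
white 0 None
green 0 None
board tilt 0.387 F [ 1.7 -0.4 -0.5] tcp [ 460.  -324.4  271.7] t 12.1167
tilt from tcp z 1.0672456304995719
th 1.0426565537043244
[ 456.36297859 -330.02485078  272.08534359] [ 0.34368612  0.93908112 -0.00255158]
[ 264  163   27   97 2347] 934 flat ((457.3137512207031, -330.0215759277344), (27.212646484375, 45.4421272277832), 70.60680389404297)
all ((494.4057922363281, -342.6683044433594), (28.007722854614258, 124.0363540649414), 70.58522033691406) 94.65263540396
[ 423  212   33   56 1296] 291 flat ((460.1730651855469, -329.6142272949219), (31.16808319091797, 49.279869079589844), 71.62317657470703)
all ((495.1927185058594, -341.7525939941406), (31.463693618774414, 123.76305389404297), 70.81975555419922) 96.85026180588625
```

View pics/w3.png

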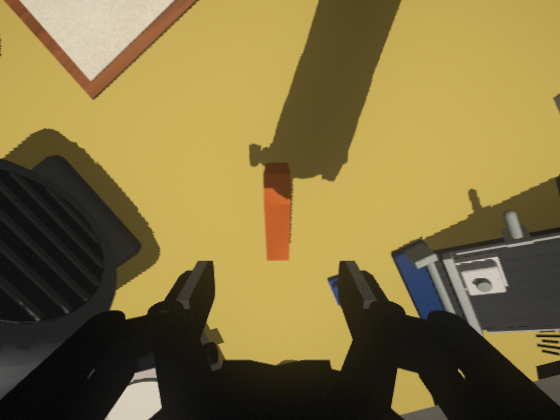

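The wrist view shows the wedge at (278,210), thick end up and thin end at (278,258). It is centred between the open fingers and lined up with them.

Call:
carry_out --plan '[0.012,0.002,0.1,0,0,0,0.012,0.002,0.2,0,0,0,0.012,0.002,0.3,0,0,0,0.012,0.002,0.38,0,0,0,0.012,0.002,0.44,0,0,0,0.012,0.002,0.44,0,0,0]'

```text
clock: 12.77
tcp_pos: [455.1, -317.6, 90.5]
eef_rot: [0.168, 0.986, 0.001, -0.004]
contact_force: [0.3, 0.6, -0.3]
opening: 64.0
grip_force: 0.0
```

Run:
```python
from h import *
go([452,-327.6,52],yawR(np.radians(-19.3)))
```

```text
at [ 455.1 -317.6   90.5] dist 40 row [-0.0017 -0.0262  0.0961] [ 0.0007 -0.0048 -0.0008] deg 0.4
```

Call:
carry_out --plan '[0,0,0,0,0,0,0,0,0,0,0,0]'

```text
clock: 12.93
tcp_pos: [458.1, -320.7, 96.8]
eef_rot: [0.169, 0.986, -0.0, 0.001]
contact_force: [0.5, -0.0, 0.8]
opening: 63.6
grip_force: 0.0
```

Run:
```python
from h import *
go([452,-327.6,52],yawR(np.radians(-19.3)))
```

```text
at [ 458.1 -320.7   96.8] dist 46 row [ 0.0088 -0.0214  0.112 ] [-0.      0.0013 -0.0015] deg 0.2
```

Call:
carry_out --plan '[0.0088,-0.0214,0,0,0,0,0.0088,-0.0214,0.03,0,0,0,0.0088,-0.0214,0.06,0,0,0,0.0088,-0.0214,0.09,0,0,0,0.0088,-0.0214,0.112,0,0,0,0.0088,-0.0214,0.112,0,0,0,0.0088,-0.0214,0.112,0,0,0]'

```text
clock: 13.52
tcp_pos: [450.3, -327.2, 49.4]
eef_rot: [0.169, 0.986, 0.0, -0.001]
contact_force: [0.7, -0.7, -0.2]
opening: 64.1
grip_force: 0.0
```

Call:
carry_out --plan '[0,0,0,0,0,0,0,0,0,0,0,0,0,0,0,0,0,0,0,0,0,0,0,0,0,0,0,0,0,0,0,0,0,0,0,0]' --gripper -1 --grip_force 40

```text
clock: 14.02
tcp_pos: [451.0, -327.7, 50.7]
eef_rot: [0.169, 0.986, -0.0, 0.0]
contact_force: [-0.1, 0.3, 5.4]
opening: 29.3
grip_force: 40.1
```

Run:
```python
from h import *
import pickle
o=sensors.get_obs();f=save('wrist','w4.png');print(o['tcp_pos'],o['contact_force'],o['opening'],R.from_quat(o['eef_rot']).as_matrix()[:,:2].T.round(3))
# wedge thin end in tool frame
h=cv2.cvtColor(f['frame'],cv2.COLOR_RGB2HSV);H,S,V=[h[...,i].astype(int) for i in range(3)]
# ramp/pin from unobstructed top+side views
ft=vision.grab_frame('top');fs=vision.grab_frame('side');pickle.dump((ft,fs),open('ts2.pkl','wb'))
u=np.array([.9903,.139]);v=np.array([-.139,.9903]);hg=np.array([653,121.5])-285*v
for nm,g,r in(('top',ft,(185,215,300,345)),('side',fs,(225,265,305,340))):
    a=cv2.resize(g['frame'][110:230,220:400] if nm=='top' else g['frame'][165:285,280:420],None,fx=4,fy=4,interpolation=2)
    cv2.imwrite(f'pics/{nm}2.png',a[:,:,::-1])
A=cv2.imread('pics/top2.png');B=cv2.imread('pics/side2.png');w=max(A.shape[1],B.shape[1])
cv2.imwrite('pics/both2.png',np.hstack([cv2.resize(A,(450,300)),cv2.resize(B,(350,300))]))
C=cloud(ft);q=C[...,:2]-hg;X=q@u;Y=q@v;Z=C[...,2]
hh=cv2.cvtColor(ft['frame'],cv2.COLOR_RGB2HSV)
m=(hh[...,1]<70)&(hh[...,2]<85)&(X>-60)&(X<62)&(Y>80)&(Y<190)&(ft['depth']>0)
p=np.polyfit(Y[m],Z[m],1);print('board fit',m.sum(),np.arctan(p[0]),p[1], 'line at hinge z should be', 35+5/np.cos(np.arctan(p[0])))
for x0 in(-50,-25,0,25): 
    k=m&(X>x0)&(X<x0+25)
    if k.sum()>30: print(x0,np.polyfit(Y[k],Z[k],1),k.sum())
m=(X<-75)&(X>-125)&(Y>60)&(Y<130)&(Z>45)&(hh[...,1]<90)&(ft['depth']>0)
print('pin',m.sum(),X[m].min(),np.median(Y[m]),np.percentile(Z[m],[10,50,90]))
```

```text
[ 451.02391046 -327.6628286    50.72940163] [-0.0590943   0.29661461  5.40638439] 29.29495567686727 [[-0.943  0.333 -0.001]
 [ 0.333  0.943  0.   ]]
board fit 1995 0.45466397436580785 40.190739965252305 line at hinge z should be 40.565396115414856
-50 [ 0.48415398 40.68406067] 524
-25 [ 0.48883342 39.96354758] 507
0 [ 0.4849665  40.65901246] 392
25 [ 0.5226003  36.96323665] 262
pin 79 -109.51078206596169 91.44476013932231 [85.37058988 87.74500337 90.0866005 ]
```

View pics/both2.png

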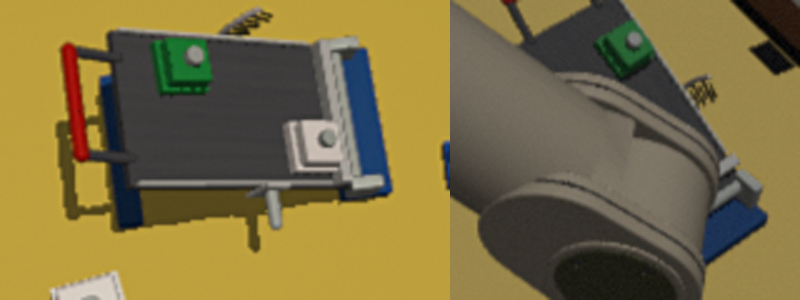

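In the crop the ramp is held up at about 0.46 rad. White is at the stop (315,145), green is up at (185,65), and the pin tip is at (277,222). The wedge is gripped, so I carry it to just in front of the pin.

Call:
carry_out --plan '[0,0,-0.02,0,0,0,0.005,0.015,-0.045,0,0,0,0.02,0.06,-0.05,0,0,0,0.05,0.125,-0.05,0,0,0,0.085,0.2,-0.05,0,0,0,0.115,0.275,-0.05,0,0,0,0.135,0.335,-0.05,0,0,0,0.146,0.365,-0.05,0,0,0]'

```text
clock: 14.83
tcp_pos: [444.3, -166.3, 70.7]
eef_rot: [0.167, 0.986, 0.001, -0.0]
contact_force: [0.4, -0.4, -2.3]
opening: 30.0
grip_force: 40.0
```

Call:
carry_out --plan '[0.005,0.012,0,0,0,-0.04,0.015,0.035,0,0,0,-0.1,0.028,0.07,0,0,0,-0.17,0.042,0.105,0,0,0,-0.23,0.053,0.135,0,0,0,-0.28,0.062,0.157,0,0,0,-0.303,0.062,0.157,0,0,0,-0.303,0.062,0.157,0,0,0,-0.303]'

```text
clock: 15.5
tcp_pos: [441.9, -102.8, 70.6]
eef_rot: [-0.067, 0.998, 0.0, 0.0]
contact_force: [0.2, -0.1, -2.3]
opening: 29.6
grip_force: 40.0
```

Call:
carry_out --plan '[0,0,0,0,0,0,0,0,0,0,0,0]'

```text
clock: 15.67
tcp_pos: [441.8, -103.7, 70.3]
eef_rot: [-0.067, 0.998, -0.0, 0.0]
contact_force: [-0.6, 0.2, -1.8]
opening: 29.8
grip_force: 40.0
```

```bash
cat > meas.py <<'E'
from h import *
import sys
o=sensors.get_obs();f=vision.grab_frame('wrist')
u=np.array([.9903,.139]);v=np.array([-.139,.9903]);hg=np.array([692.6,-160.7])
t=np.array(o['tcp_pos']);Rm=R.from_quat(o['eef_rot']).as_matrix()
print('tcp',t.round(1),'rig XY',((t[:2]-hg)@u).round(1),((t[:2]-hg)@v).round(1),'yaw',np.degrees(np.arctan2(-Rm[1,0],-Rm[0,0])).round(2),'F',np.round(o['contact_force'],2),'open',o['opening'],'t',o['clock'])
h=cv2.cvtColor(f['frame'],cv2.COLOR_RGB2HSV);H,S,V=[h[...,i].astype(int) for i in range(3)]
m=(H>=3)&(H<15)&(S>150)&(V>50)
C=cloud(f,o);m&=(f['depth']>0)
P=C[m];X=(P[:,:2]-hg)@u;Y=(P[:,:2]-hg)@v;k=(P[:,2]>44)&(P[:,2]<90)&(abs(Y-92)<40)
if k.sum()>50:
    print('wedge',k.sum(),cv2.minAreaRect(np.c_[X,Y][k].astype(np.float32)),'X max',np.percentile(X[k],99.5))
q=C[...,:2]-hg;X=q@u;Y=q@v;Z=C[...,2]
m=(X<-75)&(X>-130)&(Y>60)&(Y<130)&(Z>62)&(S<110)&(f['depth']>0)
if m.sum()>20:print('pin',m.sum(),X[m].min(),np.median(X[m]),np.median(Y[m]),np.percentile(Z[m],[10,50,90,98]))
if len(sys.argv)>1: cv2.imwrite('pics/'+sys.argv[1],f['frame'][:,:,::-1])
E
python3 meas.py w5.png; python3 -c "
from h import *
go([442,-103,50.7],yawR(np.radians(8)))"
```

```text
tcp [ 441.8 -103.7   70.3] rig XY -240.4 91.3 yaw 7.65 F [-0.57  0.16 -1.76] open 29.845688112641188 t 15.6667
wedge 1883 ((-255.92649841308594, 93.1153564453125), (31.885717391967773, 5.903379440307617), 79.91309356689453) X max -255.51146801792902
at [ 441.8 -103.7   70.3] dist 20 row [-0.0007  0.0016  0.0489] [-0.0001 -0.     -0.0037] deg 0.3
```

View pics/w5.png

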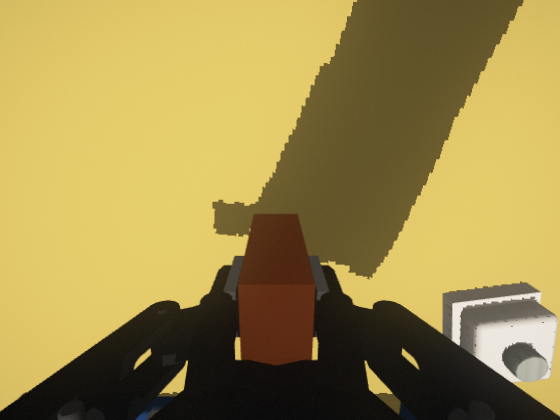

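The wrist view shows the wedge held square in the fingers, with its back face from (240,283) to (315,360). The big white look-alike, at (505,330), is well clear. Now I lower the wedge to the table.

Call:
carry_out --plan '[0,0.001,0.012,0,0,-0.002,0,0.001,0.024,0,0,-0.003,0,0.001,0.036,0,0,-0.003,0,0.001,0.042,0,0,-0.003,0,0.001,0.046,0,0,-0.003,0,0.001,0.048,0,0,-0.003,0,0.001,0.048,0,0,-0.003]'

```text
clock: 16.3
tcp_pos: [441.7, -102.5, 51.0]
eef_rot: [-0.07, 0.998, 0.0, -0.0]
contact_force: [0.1, 0.5, -1.9]
opening: 29.4
grip_force: 40.0
```

```bash
python3 meas.py
```

```text
tcp [ 441.7 -102.5   51. ] rig XY -240.3 92.5 yaw 8.05 F [ 0.06  0.48 -1.93] open 29.445219757806445 t 16.3
wedge 2863 ((-235.72885131835938, 93.16874694824219), (31.798288345336914, 42.93890380859375), 88.9939193725586) X max -228.86940258784196
```

Call:
carry_out --plan '[0,0,0.0015,0,0,0,0,0,0.003,0,0,0,0,0,0.003,0,0,0,0,0,0.003,0,0,0]'

```text
clock: 16.68
tcp_pos: [442.1, -102.6, 50.7]
eef_rot: [-0.07, 0.998, 0.0, 0.0]
contact_force: [-5.4, 0.2, 11.8]
opening: 29.3
grip_force: 41.5
```

Call:
carry_out --plan '[0,0,-0.0013,0,0,0,0,0,-0.0013,0,0,0,-0.015,0,-0.0013,0,0,0,-0.04,0,-0.0013,0,0,0,-0.065,0,-0.0013,0,0,0,-0.09,0,-0.0013,0,0,0,-0.1,0,-0.0013,0,0,0,-0.1,0,-0.0013,0,0,0]'

```text
clock: 17.35
tcp_pos: [482.6, -96.7, 50.7]
eef_rot: [-0.071, 0.998, -0.0, 0.001]
contact_force: [1.0, 0.6, 3.1]
opening: 29.6
grip_force: 40.5
```

```bash
python3 meas.py
python3 - <<'E'
from h import *
f=vision.grab_frame('top');cv2.imwrite('pics/t3.png',cv2.resize(f['frame'][110:250,230:390],None,fx=4,fy=4,interpolation=2)[:,:,::-1])
E
```

```text
tcp [482.6 -96.7  50.7] rig XY -199.1 92.6 yaw 8.09 F [1.04 0.62 3.12] open 29.64059489480341 t 17.35
wedge 2884 ((-194.45919799804688, 93.04440307617188), (32.545928955078125, 43.11840057373047), 89.26298522949219) X max -175.49089789458154
```

View pics/t3.png

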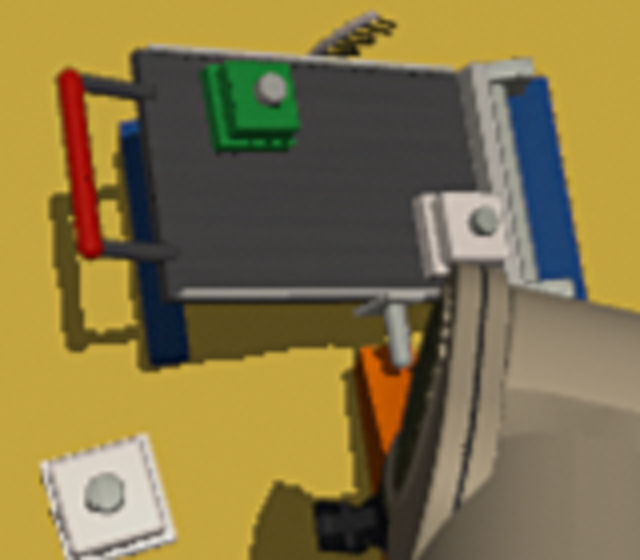

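The top crop shows the wedge's thin end at (360-415,350), just reaching under the pin tip at (400,362). The sleds are unchanged.

Run:
```python
from h import *
f=vision.grab_frame('top')
u=np.array([.9903,.139]);v=np.array([-.139,.9903]);hg=np.array([692.6,-160.7])
for uv,z in(([330,199.5],80),([328,188],82),([360/4+230,197],50)):
    p=onz(f,[uv],z)[0];print(uv,((p[:2]-hg)@u).round(1),((p[:2]-hg)@v).round(1))
```

```text
[330, 199.5] -105.0 90.0
[328, 188] -78.8 90.6
[320.0, 197] -90.2 106.9
```

Call:
carry_out --plan '[-0.005,0,0,0,0,0,-0.015,0,0,0,0,0,-0.025,0,0,0,0,0,-0.035,0,0,0,0,0,-0.045,0,0,0,0,0,-0.05,0,0,0,0,0,-0.05,0,0,0,0,0]'

```text
clock: 18.08
tcp_pos: [500.4, -94.6, 50.6]
eef_rot: [-0.07, 0.998, 0.0, -0.001]
contact_force: [-6.6, -0.7, 10.9]
opening: 29.6
grip_force: 41.6
```

Call:
carry_out --plan '[0,0,-0.0008,0,0,0,0,0,-0.0012,0,0,0,0,0,-0.0012,0,0,0,0,0,-0.0012,0,0,0]'

```text
clock: 18.42
tcp_pos: [500.8, -94.3, 50.7]
eef_rot: [-0.07, 0.998, 0.0, -0.0]
contact_force: [-2.7, -1.4, 2.3]
opening: 29.7
grip_force: 40.6
```

```bash
python3 meas.py
```

```text
tcp [500.8 -94.3  50.7] rig XY -180.7 92.4 yaw 8.04 F [-2.69 -1.42  2.32] open 29.737413041124135 t 18.4167
wedge 2890 ((-176.1818084716797, 93.26097869873047), (42.8998908996582, 32.25800704956055), 0.6198911666870117) X max -156.50554260900523
```

Call:
carry_out --plan '[-0.004,0,-0.0005,0,0,0,-0.008,0,-0.0005,0,0,0,-0.012,0,-0.0005,0,0,0,-0.015,0,-0.0005,0,0,0,-0.015,0,-0.0005,0,0,0,-0.015,0,-0.0005,0,0,0]'

```text
clock: 18.97
tcp_pos: [507.2, -93.1, 50.9]
eef_rot: [-0.07, 0.998, 0.0, -0.0]
contact_force: [0.2, 0.5, -2.7]
opening: 29.8
grip_force: 40.0
```

Call:
carry_out --plan '[-0.003,0,0.0003,0,0,0,-0.006,0,0.0004,0,0,0,-0.009,0,0.0004,0,0,0,-0.01,0,0.0004,0,0,0,-0.01,0,0.0004,0,0,0]'

```text
clock: 19.38
tcp_pos: [511.3, -92.6, 50.9]
eef_rot: [-0.07, 0.998, 0.0, 0.0]
contact_force: [0.3, 1.4, -2.0]
opening: 30.1
grip_force: 40.0
```

Call:
carry_out --plan '[-0.003,0,0.0003,0,0,0,-0.006,0,0.0003,0,0,0,-0.009,0,0.0003,0,0,0,-0.01,0,0.0003,0,0,0,-0.01,0,0.0003,0,0,0]'

```text
clock: 19.8
tcp_pos: [515.3, -92.0, 50.8]
eef_rot: [-0.07, 0.998, 0.0, 0.0]
contact_force: [0.5, 0.5, -2.1]
opening: 29.6
grip_force: 40.0
```

Call:
carry_out --plan '[-0.002,0,0.0002,0,0,0,-0.004,0,0.0002,0,0,0,-0.006,0,0.0002,0,0,0,-0.007,0,0.0002,0,0,0,-0.007,0,0.0002,0,0,0]'

```text
clock: 20.22
tcp_pos: [518.0, -91.7, 50.7]
eef_rot: [-0.07, 0.998, 0.0, 0.0]
contact_force: [-0.1, -0.2, -0.7]
opening: 29.1
grip_force: 40.3
```

Call:
carry_out --plan '[-0.0015,0,0,0,0,0,-0.003,0,0,0,0,0,-0.0045,0,0,0,0,0,-0.006,0,0,0,0,0,-0.006,0,0,0,0,0]'

```text
clock: 20.63
tcp_pos: [520.4, -91.3, 50.7]
eef_rot: [-0.07, 0.998, 0.0, 0.0]
contact_force: [-0.8, 0.0, -0.3]
opening: 29.6
grip_force: 40.4
```

Call:
carry_out --plan '[-0.0015,0,0,0,0,0,-0.003,0,0,0,0,0,-0.0045,0,0,0,0,0,-0.005,0,0,0,0,0,-0.005,0,0,0,0,0]'

```text
clock: 21.05
tcp_pos: [522.2, -91.1, 50.7]
eef_rot: [-0.07, 0.998, 0.0, -0.0]
contact_force: [-2.3, -0.4, 1.5]
opening: 29.8
grip_force: 40.7
```

Call:
carry_out --plan '[0,0,-0.0004,0,0,0,-0.001,0,-0.0004,0,0,0,-0.0025,0,-0.0004,0,0,0,-0.004,0,-0.0004,0,0,0,-0.004,0,-0.0004,0,0,0]'

```text
clock: 21.47
tcp_pos: [522.9, -91.0, 50.7]
eef_rot: [-0.07, 0.998, 0.0, -0.001]
contact_force: [-7.4, -1.2, 4.9]
opening: 29.7
grip_force: 41.0
```

Call:
carry_out --plan '[0,0,-0.0004,0,0,0,0,0,-0.0008,0,0,0,0,0,-0.001,0,0,0,0,0,-0.001,0,0,0]'

```text
clock: 21.8
tcp_pos: [522.9, -91.0, 50.8]
eef_rot: [-0.07, 0.998, 0.0, -0.001]
contact_force: [-5.2, 0.1, 0.4]
opening: 29.5
grip_force: 40.3
```

```bash
python3 meas.py
python3 - <<'E'
from h import *
u=np.array([.9903,.139]);v=np.array([-.139,.9903]);hg=np.array([692.6,-160.7])
ft=vision.grab_frame('top')
C=cloud(ft);q=C[...,:2]-hg;X=q@u;Y=q@v;Z=C[...,2]
hh=cv2.cvtColor(ft['frame'],cv2.COLOR_RGB2HSV)
m=(hh[...,1]<70)&(hh[...,2]<85)&(X>-60)&(X<62)&(Y>80)&(Y<190)&(ft['depth']>0)
for x0 in(-50,-25,0,25): 
    k=m&(X>x0)&(X<x0+25)
    if k.sum()>30: print(x0,np.polyfit(Y[k],Z[k],1),k.sum())
E
```

```text
tcp [522.9 -91.   50.8] rig XY -158.3 92.6 yaw 8.05 F [-5.17  0.15  0.43] open 29.506285156314405 t 21.8
wedge 2881 ((-154.22955322265625, 93.7501220703125), (42.468685150146484, 32.33250427246094), 1.9258924722671509) X max -133.96791273542533
-50 [ 0.48330552 40.76454264] 515
-25 [ 0.48207743 40.94760016] 508
0 [ 0.484284   40.76627869] 396
25 [ 0.50803235 38.6224112 ] 253
```

Contact with the pin: about 5 N of horizontal push remains with no load on the table, and the ramp tilt hasn't changed. I let go.

Call:
carry_out --plan '[0,0,0,0,0,0,0,0,0,0,0,0,0,0,0,0,0,0,0,0,0,0,0,0]' --gripper 0.2

```text
clock: 22.23
tcp_pos: [524.3, -90.7, 51.5]
eef_rot: [-0.07, 0.998, -0.0, 0.0]
contact_force: [-0.7, -0.1, 0.5]
opening: 51.0
grip_force: 0.0
```

```bash
python3 meas.py w6.png
```

```text
tcp [524.3 -90.7  51.5] rig XY -156.9 92.7 yaw 8.08 F [-0.69 -0.14  0.53] open 51.01215490029364 t 22.2333
wedge 2863 ((-152.07742309570312, 94.42122650146484), (30.15579605102539, 46.62605667114258), 89.77569580078125) X max -130.16270951208622
```

View pics/w6.png

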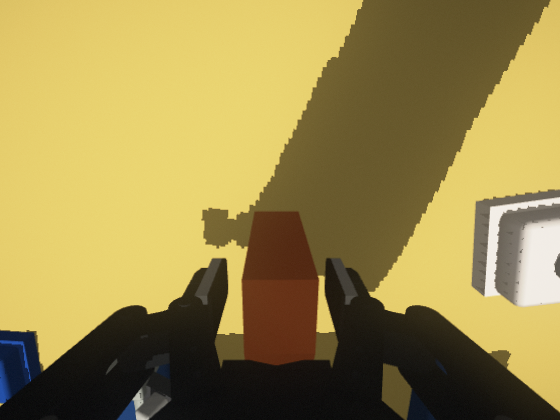

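The wrist view shows the wedge free between the open fingers and standing square at (280,280). I retreat straight up and check.

Call:
carry_out --plan '[0,0,-0.01,0,0,0,0,0,-0.04,0,0,0,0,0,-0.1,0,0,0,0,0,-0.2,0,0,0,0,0,-0.3,0,0,0,0.05,0,-0.38,0,0,0,0.13,0,-0.4,0,0,0,0.2,0,-0.4,0,0,0]'

```text
clock: 22.95
tcp_pos: [445.0, -102.9, 215.0]
eef_rot: [-0.07, 0.998, -0.0, 0.003]
contact_force: [0.2, -1.0, 0.5]
opening: 51.4
grip_force: 0.0
```

Call:
carry_out --plan '[0.05,0,0,0,0,0,0.05,0,0,0,0,0,0.05,0,0,0,0,0,0.05,0,0,0,0,0]'

```text
clock: 23.28
tcp_pos: [425.4, -104.8, 212.1]
eef_rot: [-0.07, 0.998, 0.0, 0.001]
contact_force: [-0.3, 0.7, 0.7]
opening: 51.2
grip_force: 0.0
```

```bash
python3 meas.py w7.png
python3 - <<'E'
from h import *
u=np.array([.9903,.139]);v=np.array([-.139,.9903]);hg=np.array([692.6,-160.7])
ft=vision.grab_frame('top');w=cv2.imread('pics/w7.png')
a=cv2.resize(ft['frame'][110:250,230:390],(400,350),interpolation=2)[:,:,::-1]
cv2.imwrite('pics/fin.png',np.hstack([a,cv2.resize(w,(400,350))]))
C=cloud(ft);q=C[...,:2]-hg;X=q@u;Y=q@v;Z=C[...,2]
hh=cv2.cvtColor(ft['frame'],cv2.COLOR_RGB2HSV)
m=(hh[...,1]<70)&(hh[...,2]<85)&(X>-60)&(X<62)&(Y>80)&(Y<190)&(ft['depth']>0)
for x0 in(-50,-25,0,25): 
    k=m&(X>x0)&(X<x0+25)
    if k.sum()>30: print(x0,np.polyfit(Y[k],Z[k],1),k.sum())
E
```

```text
tcp [ 425.4 -104.8  212.1] rig XY -256.8 92.5 yaw 8.07 F [-0.26  0.66  0.74] open 51.18995430250315 t 23.2833
wedge 1141 ((-117.28260803222656, 94.21687316894531), (29.845361709594727, 115.75892639160156), 89.43077087402344) X max -65.9412015549861
pin 416 -111.46125369057845 -87.68135036771434 91.24688244992993 [73.27114389 86.89873719 88.81247608 89.89923576]
-50 [ 0.48555778 40.4766399 ] 517
-25 [ 0.48637701 40.36013263] 508
0 [ 0.4848756  40.51628358] 396
25 [ 0.50304867 39.00338287] 255
```

View pics/fin.png

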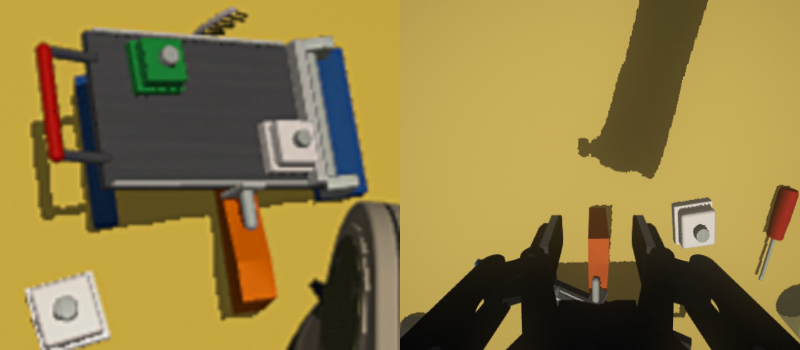

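The pin rests on the wedge slope at (248,205) in the left picture. White is at the stop, green is still up, and the tilt is unchanged. I hand in.

```bash
python3 -c "
from station import sign_off
print(sign_off())"
```

```text
the job is handed in; nothing more can be done
None
```

I've handed the job in: the white sled slipped to the stop at a tilt of about 0.46 rad, the green sled held, and the wedge is under the rest pin with the ramp tilt unchanged. It took about 23 s. The pin contact shows as roughly 5 N of push just before I let go; after that I only checked that wedge and ramp had stayed put.

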